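Load the ball dispenser and hold its spring gate open at the mark

TASK

Lift the pouring cup by its upright tab, tip all eight grinding balls into the hopper of the dispenser while its gate is shut, and stand the empty cup upright on the worktop again and let go of it. Then pull the spring-return gate out by its upright tab until the crossbar stands between the two index pins, so that all eight balls drop into the tray below, and finish the program while still holding the gate there with the fingers; leave the other objects where they are.

Things in the scene. Friction and masses are not known exactly. Their poses are not given: they have to be found in the camera images.
- dispenser: Fixed ball dispenser, 130 x 130 mm, 130 mm tall: white square hopper (outside 120 x 120 mm) on four posts above a catch tray. Origin: centre of its underside; z up. Its gate slide pulls out along its own -x. Two guide arms (10 mm wide, y = +-50 mm, tops z = 69 mm) reach to x = -185 mm; each has an upright index pin (7 mm thick, top z = 82 mm) at x = -162 mm.
- hopper_mouth (a point): Centre of the hopper's open square mouth (114 x 114 mm inside), level with its rim 130 mm above the worktop. Inside, the walls slope down to a 48 x 48 mm throat that is closed below by the gate (gate's top at z = 71 mm).
- tray_floor (a point): Centre of the inner floor (z = 9 mm) of the grey catch tray under the throat: 102 x 102 mm inside, rim at z = 40 mm.
- index_mark (a point): The point midway between the two index pins, z = 75 mm: the centre of the gate's crossbar is here when the gate stands at the mark.
- gate (a joint): How far the steel gate slide under the hopper is pulled out, in m: 0 shut, 0.050 at the index pins, 0.070 end stop. A spring shuts it: 3 N when shut, 6 N at the mark, 7 N at the stop. Near its outer end it carries a dark crossbar (8 mm wide, 88 mm long across the pull, top 79 mm above the worktop) with the upright pull tab in its middle.
- gate_tab (a point): Grip point on the gate's upright black pull tab, 115 mm above the worktop; moves with the gate; 112 mm from the dispenser's centre along its -x when shut. Tab: 10 mm thick (across the pull), 26 mm long (along it), z = 71 to 137 mm. Everything beside the tab is lower than 83 mm; the hopper starts 39 mm behind it.
- cup: Loose bare-metal pouring cup (about 0.11 kg), 99 mm long, 60 mm wide, walls 45 mm high: flat floor at the back, then a chute floor rising by 33 degrees to an open lip at its +x end. Origin: on its underside (it stands at z = 0, z up), 39 mm from the outside of the back wall; +x points to the lip. Tipped 55 to 60 degrees lip-down the balls roll out.
- cup_tab (a point): Grip point on the cup's upright black tab, at (-32, 0, 82) mm in the cup's frame. The tab is 10 mm thick (along the cup's y), 26 mm long (along its x), top at z = 100 mm.
- cup_lip (a point): Middle of the cup's pouring lip, at (55, 0, 32) mm in the cup's frame; the lip is 54 mm wide between the side walls.
- objective_canister: Bystander: black round objective case, 41 x 41 x 63 mm, loose. Origin at the centre of its underside.
- stain_bottle: Bystander: brown reagent bottle with a screw cap, 40 x 40 x 75 mm, loose. Origin at the centre of its underside.
- cover_glass_box: Bystander: small white box, 36 x 36 x 16 mm, loose. Origin at the centre of its underside.
- ball_0: One of eight white ceramic grinding balls, 15 mm diameter, 11 g, at first in the cup. Origin at its centre.
- ball_1: One of eight white ceramic grinding balls, 15 mm diameter, 11 g, at first in the cup. Origin at its centre.
- ball_2: One of eight white ceramic grinding balls, 15 mm diameter, 11 g, at first in the cup. Origin at its centre.
- ball_3: One of eight white ceramic grinding balls, 15 mm diameter, 11 g, at first in the cup. Origin at its centre.
- ball_4: One of eight white ceramic grinding balls, 15 mm diameter, 11 g, at first in the cup. Origin at its centre.
- ball_5: One of eight white ceramic grinding balls, 15 mm diameter, 11 g, at first in the cup. Origin at its centre.
- ball_6: One of eight white ceramic grinding balls, 15 mm diameter, 11 g, at first in the cup. Origin at its centre.
- ball_7: One of eight white ceramic grinding balls, 15 mm diameter, 11 g, at first in the cup. Origin at its centre.

How it is judged (in metres and radians):
On the way:
1. all eight balls lie in the hopper, the gate being shut (value of joint gate below 0.006 m and z of ball_0 in the frame of dispenser between 0.072 and 0.13 m and x of ball_0 in the frame of dispenser between -0.057 and 0.057 m and y of ball_0 in the frame of dispenser between -0.057 and 0.057 m and z of ball_1 in the frame of dispenser between 0.072 and 0.13 m and x of ball_1 in the frame of dispenser between -0.057 and 0.057 m and y of ball_1 in the frame of dispenser between -0.057 and 0.057 m and z of ball_2 in the frame of dispenser between 0.072 and 0.13 m and x of ball_2 in the frame of dispenser between -0.057 and 0.057 m and y of ball_2 in the frame of dispenser between -0.057 and 0.057 m and z of ball_3 in the frame of dispenser between 0.072 and 0.13 m and x of ball_3 in the frame of dispenser between -0.057 and 0.057 m and y of ball_3 in the frame of dispenser between -0.057 and 0.057 m and z of ball_4 in the frame of dispenser between 0.072 and 0.13 m and x of ball_4 in the frame of dispenser between -0.057 and 0.057 m and y of ball_4 in the frame of dispenser between -0.057 and 0.057 m and z of ball_5 in the frame of dispenser between 0.072 and 0.13 m and x of ball_5 in the frame of dispenser between -0.057 and 0.057 m and y of ball_5 in the frame of dispenser between -0.057 and 0.057 m and z of ball_6 in the frame of dispenser between 0.072 and 0.13 m and x of ball_6 in the frame of dispenser between -0.057 and 0.057 m and y of ball_6 in the frame of dispenser between -0.057 and 0.057 m and z of ball_7 in the frame of dispenser between 0.072 and 0.13 m and x of ball_7 in the frame of dispenser between -0.057 and 0.057 m and y of ball_7 in the frame of dispenser between -0.057 and 0.057 m), for 0.2 s.
At the end, for the whole second after the job is handed in: The fingers hold the gate (more than 2 N of contact) pulled out to the index pins within 6 mm (joint 0.044 to 0.056 m); all eight balls lie in the catch tray; the cup stands upright (within 0.1 rad) on the worktop at rest, not touched by the robot (value of joint gate between 0.044 and 0.056 m and contact force between the fingers and gate above 2 N and angle between cup's own z axis and vertical below 0.1 rad and height (world z) of cup between -0.006 and 0.006 m and linear speed of cup below 0.02 m/s and contact force between each of the arm, the fingers and cup below 0.1 N and z of ball_0 in the frame of dispenser between 0.008 and 0.045 m and x of ball_0 in the frame of dispenser between -0.053 and 0.053 m and y of ball_0 in the frame of dispenser between -0.053 and 0.053 m and z of ball_1 in the frame of dispenser between 0.008 and 0.045 m and x of ball_1 in the frame of dispenser between -0.053 and 0.053 m and y of ball_1 in the frame of dispenser between -0.053 and 0.053 m and z of ball_2 in the frame of dispenser between 0.008 and 0.045 m and x of ball_2 in the frame of dispenser between -0.053 and 0.053 m and y of ball_2 in the frame of dispenser between -0.053 and 0.053 m and z of ball_3 in the frame of dispenser between 0.008 and 0.045 m and x of ball_3 in the frame of dispenser between -0.053 and 0.053 m and y of ball_3 in the frame of dispenser between -0.053 and 0.053 m and z of ball_4 in the frame of dispenser between 0.008 and 0.045 m and x of ball_4 in the frame of dispenser between -0.053 and 0.053 m and y of ball_4 in the frame of dispenser between -0.053 and 0.053 m and z of ball_5 in the frame of dispenser between 0.008 and 0.045 m and x of ball_5 in the frame of dispenser between -0.053 and 0.053 m and y of ball_5 in the frame of dispenser between -0.053 and 0.053 m and z of ball_6 in the frame of dispenser between 0.008 and 0.045 m and x of ball_6 in the frame of dispenser between -0.053 and 0.053 m and y of ball_6 in the frame of dispenser between -0.053 and 0.053 m and z of ball_7 in the frame of dispenser between 0.008 and 0.045 m and x of ball_7 in the frame of dispenser between -0.053 and 0.053 m and y of ball_7 in the frame of dispenser between -0.053 and 0.053 m); the arm keeps its last pose, push and grip.
It fails at once if the objective canister is shifted by more than 25 mm or tipped over (distance of objective_canister from where it was at the start of the episode above 0.025 m or angle between objective_canister's own z axis and vertical above 0.4 rad).
It fails at once if the stain bottle is shifted by more than 25 mm or tipped over (distance of stain_bottle from where it was at the start of the episode above 0.025 m or angle between stain_bottle's own z axis and vertical above 0.4 rad).
It fails at once if the cover glass box is shifted by more than 25 mm or tipped over (distance of cover_glass_box from where it was at the start of the episode above 0.025 m or angle between cover_glass_box's own z axis and vertical above 0.4 rad).
It also fails if it takes over 64 s, if anything falls off the work surface, if the arm or the gripper's body presses on something with over 40 N, if the wrist force passes 120 N, or if a joint passes its speed limit or range.

ROBOT

A 6-joint arm with a two-finger parallel gripper is mounted at the origin on a cart in front of the work surface, level with it; the furniture and walls round the work are solid. World frame = base frame: x ahead of the robot, y to its left, z up, the work surface at z = 0. Lengths are in m, angles in degrees, forces in N, time in s.
With the tool pointing down it reaches from about 0.15 to 0.775 m from the base axis. Payload 6.1 kg.
Tool frame: the origin (TCP) lies on the centre line of the jaws, within the pads' length; the fingertips stand 14 mm ahead of it and the grasp point (between the pads) lies 5 mm behind it (env.tip_reach is the z of the fingertips in the tool frame, in m); z points along the fingers, y is the line along which they close (so a half turn about z gives the same grasp; the last joint's range is limited). The gripper opens to 85 mm and grips with 20 to 120 N. Pads are 22 mm wide; open, the fingers measure 114 mm over their backs; the gripper's body (76 mm by 85 mm) begins 54 mm behind the grasp point. The pads swing forward as they close: fully open they stand 13 mm farther back than shut.
Start: joints at [-63.656, 7.208, -2.269, 80.523, 0, 90], TCP at [0.233, -0.47, 0.208] pointing down, gripper open.
Joint ranges: [-155.77, 155.77], [-54.66, 111.73], [-72.52, 77.12], [-102.08, 115.82], [-83.92, 84.16], [-180, 180]. Speed limits (degrees/s): [136.94, 136.94, 172.46, 180, 180, 180].

INTERFACE

Orientations are given as [roll, pitch, yaw] about the fixed x, y, z axes, in that order (R = Rz(yaw) Ry(pitch) Rx(roll)).
In Python, from rig import env gives the robot as it stands.
- The arm moves only by the tool apply_moves, never from a script. Its argument "steps" is a list of rows, each a list of 3 entries, a list of its own where there are three numbers: the finger opening in mm, from 0 to 85.4, then the shift along the tool's x, y, z in mm, then the turn about the tool's z in degrees. In form: [[gripper, [tx, ty, tz], turn], ...]. A call has 1 to 10 rows; each row shifts and turns the commanded pose from where the row before left it, along the tool's axes as they then stand; what a row does not reach is not made up. A row lasts 1/10 s, in which the tool goes at most 50 mm and 8.59 degrees, less where a joint would pass 70% of its speed; a pose out of reach is approached as far as the arm can. A call with a gripper value outside its range is refused whole. The fingers move at their own pace and stop on an object; "force" is the grip in N (left out, the last holds). Time passes only in rows, so rows that do not move let the fingers close. It gives the time, the measured TCP pose, the force, the opening and the grip force at its end, in the units of the state.
- env.read_state(): the state, without advancing time (a new reading comes with each control period).
- env.grab_frame(name): name is "scene" or "side" or "wrist"; returns a dict with "img" (384x512x3 uint8, red, green, blue), "fov_y" (degrees; the focal length in pixels is half the picture's height over the tangent of half this angle, whatever the lens; pixels are square), "cx", "cy" (the principal point, pixels), "T" (4x4, takes a point from camera to world coordinates). Camera axes: x right, y down, z forward; pixel columns grow to the right and rows downward; lengths in m; the calibration is good to about 2 mm. A picture is of the moment at which its call begins. There is no depth.
- env.close_job(): hands the job in; it is judged then, once.
Trained networks look in a picture, given as the dict that the camera call returned (one of the last four; its "shot" number tells which), for a name from the list of things; names that differ only in an ending like _2 or _b are one class to them, and where a whole thing is asked for, a point or a joint stands for the part that bears it (a point fixed in the world has none). Each returns a list of dicts, best first, with "confidence" (0 to 1); they miss things now and then, are a little off and sometimes report something else, mostly with a low value. They report only what shows in the picture. A call takes as long as a camera call.
- env.cut_out(picture, thing): "pixels" (384x512 bool, what is visible of it).
- env.mark_of(picture, thing): "xyz" ([x, y, z] in m, in world coordinates, good to about 4 mm: a listed point, or the origin of a listed thing).
The state is a dict: "time_s": time; "joint_pos": joint angles; "joint_vel": joint speeds; "effort": joint torques, N m; "position": TCP position; "orientation": TCP orientation; "ft_force": force on the tool from outside, world axes, zero at the start; "wrist_torque": the same for the moment, N m; "width": finger opening in m; "grasp_force": force on a finger pad.
Only numpy, scipy, OpenCV 4.12 (cv2) and the standard library are available. Lean on these libraries where they do the work, as an engineer would, in place of code of your own. Each camera call takes 0.05 s, during which the arm holds its last target. There are 200 camera calls.

## Working session

There is one attempt and no reset: what is moved stays moved. The work goes in short steps, Python scripts to look and compute and a tool call to move; the robot and the scene stay as the last step left them, time stands still between calls to the robot, and variables do not carry over. Pictures are saved under pics/ and viewed, at most 13 in all, crops included, and the job is handed in when it is done.

Besides the shell and the picture viewer there is one more tool, called after "Emit:" as name(argument=value, ...) on one line, values as JSON. apply_moves: Moves the arm, as the interface text tells. Its arguments: {"type":"object","properties":{"steps":{"type":"array","items":{"type":"array"}},"force":{"type":"number"}},"required":["steps"]}

```bash
ls; mkdir -p pics
python3 - <<'E'
from rig import env
import cv2,numpy as np
s=env.read_state();print(s['time_s'],s['position'],s['orientation'])
for c in ['scene','side']:
    f=env.grab_frame(c);cv2.imwrite(f'pics/a_{c}.png',f['img'][:,:,::-1]);print(c,np.round(f['T'],3).tolist())
    for n in ['dispenser','hopper_mouth','tray_floor','index_mark','gate_tab','cup','cup_tab','cup_lip','objective_canister','stain_bottle','cover_glass_box']:
        r=env.mark_of(f,n)
        print(n,[(np.round(q['xyz'],3).tolist(),round(q['confidence'],2)) for q in r[:2]])
E
```

```text
pics
0.0 [ 0.23277288 -0.47007312  0.20733076] [-1.79909168e+02  4.56524332e-04  2.63452587e+01]
scene [[0.495, -0.35, 0.795, -0.241], [-0.869, -0.202, 0.452, -0.542], [0.002, -0.915, -0.404, 0.499], [0.0, 0.0, 0.0, 1.0]]
dispenser [([0.535, -0.013, -0.003], 0.64), ([0.494, -0.117, 0.119], 0.3)]
hopper_mouth [([0.531, -0.014, 0.132], 0.95)]
tray_floor [([0.531, -0.015, 0.009], 0.85), ([0.663, -0.246, 0.0], 0.25)]
index_mark [([0.474, -0.163, 0.073], 0.9), ([0.453, -0.365, 0.003], 0.69)]
gate_tab []
cup [([0.455, -0.371, 0.002], 0.69), ([0.658, -0.343, 0.003], 0.55)]
cup_tab [([0.474, -0.346, 0.081], 0.88), ([0.456, -0.37, 0.003], 0.37)]
cup_lip [([0.41, -0.412, 0.032], 0.77)]
objective_canister [([0.431, 0.239, -0.0], 0.72)]
stain_bottle [([0.656, -0.343, 0.003], 0.86), ([0.452, -0.368, 0.004], 0.51)]
cover_glass_box [([0.663, -0.246, -0.002], 0.7)]
side [[0.98, 0.151, -0.127, 0.654], [0.197, -0.708, 0.678, -0.727], [0.012, -0.69, -0.724, 0.779], [0.0, 0.0, 0.0, 1.0]]
dispenser [([0.534, -0.013, 0.001], 0.91), ([0.497, -0.116, 0.117], 0.23)]
hopper_mouth [([0.532, -0.013, 0.13], 0.65)]
tray_floor [([0.537, -0.011, 0.008], 0.74), ([0.449, -0.35, 0.013], 0.38)]
index_mark [([0.534, -0.009, 0.003], 0.63), ([0.476, -0.164, 0.076], 0.56)]
gate_tab [([0.496, -0.117, 0.114], 0.81), ([0.433, 0.239, 0.0], 0.21)]
cup [([0.454, -0.365, 0.0], 0.71), ([0.654, -0.336, 0.002], 0.58)]
cup_tab [([0.475, -0.344, 0.085], 0.79)]
cup_lip []
objective_canister [([0.432, 0.239, -0.002], 0.49)]
stain_bottle [([0.652, -0.334, 0.0], 0.69)]
cover_glass_box [([0.656, -0.24, 0.001], 0.67)]
```

View pics/a_scene.png

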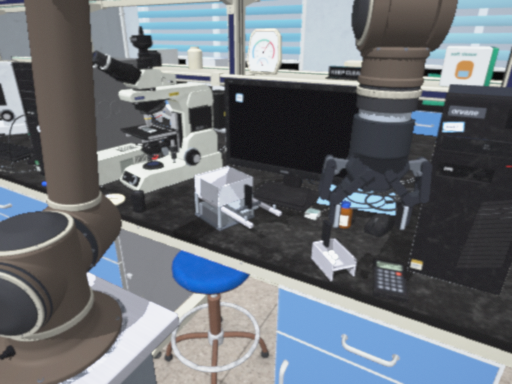

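View pics/a_side.png

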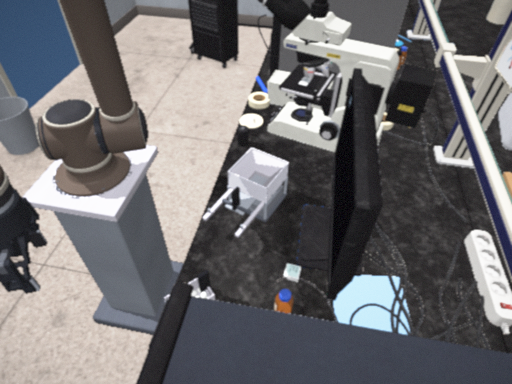

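The views show the dispenser near scene pixel (225,195), its arms pointing right and forward, and the cup near (333,258) with its tab at (327,225). The side view agrees, with the dispenser at (255,180). The network marks are consistent: dispenser yaw is about 69° and cup yaw about -134°.

The moves only allow yaw, so the cup has to be tipped by pivoting it in the pads against the fixed hopper.

Emit:
apply_moves(steps=[[60,[34,0,0],0],[60,[40,0,0],0],[60,[40,0,0],0],[60,[40,0,0],0],[60,[40,0,0],0],[60,[40,0,0],0],[60,[38,-5,0],0],[60,[0,0,0],-7],[60,[0,0,0],-7],[60,[0,0,0],-6]], force=25)

```text
time_s: 2.2
position: [0.475, -0.3448, 0.2078]
orientation: [-180.0, 0.0, 46.7]
ft_force: [0.3, 0.1, 0.5]
width: 0.0599
grasp_force: 0.0
```

```bash
cat > h.py <<'E'
from rig import env
import cv2,numpy as np
def look(cam,names,save=None):
    f=env.grab_frame(cam)
    if save: cv2.imwrite(f'pics/{save}.png',f['img'][:,:,::-1])
    for n in names: print(cam,n,[(np.round(q['xyz'],4).tolist(),round(q['confidence'],2)) for q in env.mark_of(f,n)[:2]])
    return f
def st():
    s=env.read_state();print('t',round(s['time_s'],2),'p',np.round(s['position'],4),'o',np.round(s['orientation'],2),'ft',np.round(s['ft_force'],1),'w',round(float(s['width']),4),'g',np.round(s['grasp_force'],1));return s
def to(p,yaw=None):
    "tool-axis shift (mm) and turn to reach TCP p"
    s=env.read_state();y=np.radians(s['orientation'][2]);d=(np.array(p)-s['position'])*1000
    c,n=np.cos(y),np.sin(y)
    print('shift',np.round([d[0]*c+d[1]*n,d[0]*n-d[1]*c,-d[2]],1),'turn',None if yaw is None else round((s['orientation'][2]-yaw+180)%360-180,1))
def ray(f,u,v,z=0):
    F=f['img'].shape[0]/2/np.tan(np.radians(f['fov_y']/2));T=f['T']
    d=T[:3,:3]@np.array([(u-f['cx'])/F,(v-f['cy'])/F,1]);return T[:3,3]+d*(z-T[2,3])/d[2]
E
python3 - <<'E'
from h import *
st()
look('wrist',['cup','cup_tab','cup_lip'],'w1')
f=look('scene',['cup_tab','cup_lip','cup'])
print([np.round(ray(f,u,v),3).tolist() for u,v in [(130,215),(240,258),(400,318)]])
to([.4745,-.345,.077],46)
E
```

```text
t 2.2 p [ 0.475  -0.3448  0.2078] o [-1.7998e+02  1.0000e-02  4.6670e+01] ft [0.3 0.1 0.5] w 0.0599 g 0.0
wrist cup [([0.4518, -0.3653, 0.0026], 0.57), ([0.4371, -0.3617, 0.0115], 0.27)]
wrist cup_tab [([0.473, -0.3469, 0.0806], 0.57)]
wrist cup_lip [([0.4123, -0.4084, 0.0299], 0.88)]
scene cup_tab [([0.6606, -0.2435, 0.0025], 0.73), ([0.4721, -0.3474, 0.0775], 0.63)]
scene cup_lip [([0.4117, -0.4071, 0.0279], 0.69), ([0.4739, -0.3465, 0.0799], 0.43)]
scene cup [([0.4533, -0.3673, 0.0026], 0.61)]
[[0.393, 0.236, 0.0], [0.368, -0.169, 0.0], [0.352, -0.54, 0.0]]
shift [  0.3  -0.2 131.1] turn 0.3
```

View pics/w1.png

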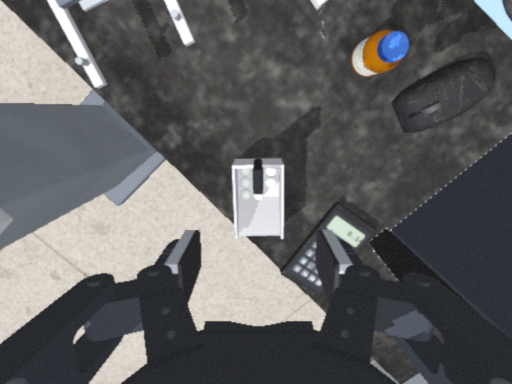

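The wrist view shows the cup aligned with the jaws: tab at (258,178), lip middle at (259,237), balls at the back. I'll descend and grip.

Emit:
apply_moves(steps=[[60,[-2,0,25],1.5],[60,[0,0,35],0],[60,[0,0,35],0],[60,[0,0,25],0],[60,[0,0,8],0],[10,[0,0,0],0],[5,[0,0,0],0],[5,[0,0,0],0],[5,[0,0,0],0],[5,[0,0,0],0]], force=25)

```text
time_s: 3.6
position: [0.4736, -0.347, 0.081]
orientation: [179.9, -0.0, 44.8]
ft_force: [0.6, -0.2, 0.4]
width: 0.0052
grasp_force: 0.0
```

Run:
```python
from h import *
st()
look('wrist',['cup_tab','cup_lip'],'w2')
f=look('scene',['cup_tab','cup_lip','cup'])
g=look('side',['cup_tab','cup'])
a=cv2.resize(f['img'][180:300,270:420],(500,400)); cv2.imwrite('pics/s2.png',a[:,:,::-1])
w=cv2.imread('pics/w2.png')
cv2.imwrite('pics/c2.png',np.hstack([cv2.resize(w,(400,300)),cv2.resize(a[:,:,::-1],(400,300))]))
```

```text
t 3.6 p [ 0.4736 -0.347   0.081 ] o [ 1.7991e+02 -1.0000e-02  4.4840e+01] ft [ 0.6 -0.2  0.4] w 0.0052 g 0.0
wrist cup_tab [([0.4749, -0.347, 0.0813], 0.73)]
wrist cup_lip [([0.4151, -0.4101, 0.0299], 0.71), ([0.6554, -0.3379, 0.0007], 0.7)]
scene cup_tab [([0.4715, -0.3456, 0.0812], 0.86), ([0.41, -0.4102, 0.0317], 0.28)]
scene cup_lip [([0.4107, -0.4088, 0.0287], 0.77)]
scene cup [([0.4515, -0.3681, 0.0032], 0.6)]
side cup_tab [([0.4757, -0.3448, 0.0813], 0.52)]
side cup [([0.4515, -0.3666, -0.0011], 0.77)]
```

View pics/c2.png

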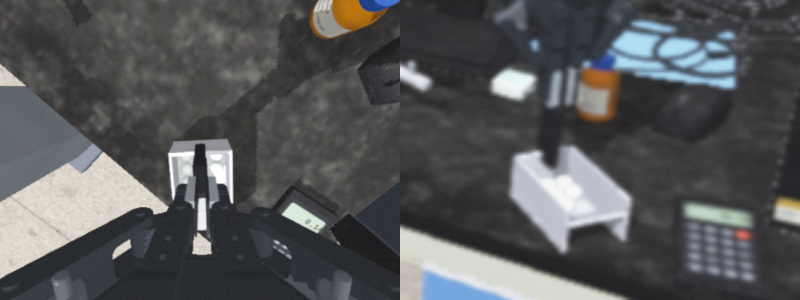

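The tab appears to be between the pads at (200,160), but no grip force is reported yet. I'll close further.

Emit:
apply_moves(steps=[[0,[0,0,0],0],[0,[0,0,0],0],[0,[0,0,0],0]], force=25)

```text
time_s: 4.4
position: [0.4731, -0.3467, 0.0801]
orientation: [180.0, 0.0, 44.8]
ft_force: [0.5, 0.3, 0.9]
width: 0.0001
grasp_force: 0.0
```

```bash
cat >> h.py <<'E'
def proj(f,p):
    F=f['img'].shape[0]/2/np.tan(np.radians(f['fov_y']/2));q=np.linalg.inv(f['T'])@np.r_[p,1]
    return q[0]/q[2]*F+f['cx'],q[1]/q[2]*F+f['cy']
def crop(f,c,r,pts=()):
    k=400/(2*r);x0,y0=int(c[0]-r),int(c[1]-r)
    a=cv2.resize(np.ascontiguousarray(f['img'][max(y0,0):y0+2*r,max(x0,0):x0+2*r,::-1]),None,fx=k,fy=k,interpolation=cv2.INTER_CUBIC)
    for p,col in pts:
        u,v=proj(f,p);cv2.circle(a,(int((u-x0)*k),int((v-y0)*k)),4,col,-1)
    return a
E
python3 - <<'E'
from h import *
s=st();P=s['position']
pts=[(P,(0,0,255)),(P-[0,0,.014],(0,255,0)),([.4735,-.3465,.1],(255,255,0)),([.4735,-.3465,.045],(255,0,255))]
f=env.grab_frame('scene');g=env.grab_frame('side');w=env.grab_frame('wrist')
A=crop(f,proj(f,P),35,pts);B=crop(w,proj(w,P),90,pts)
h=min(A.shape[0],B.shape[0]);cv2.imwrite('pics/c3.png',np.hstack([A[:h],B[:h]]))
print(env.cut_out(f,'cup')[0]['confidence'])
E
```

```text
t 4.4 p [ 0.4731 -0.3467  0.0801] o [180.     0.    44.85] ft [0.5 0.3 0.9] w 0.0001 g 0.0
0.56
```

View pics/c3.png

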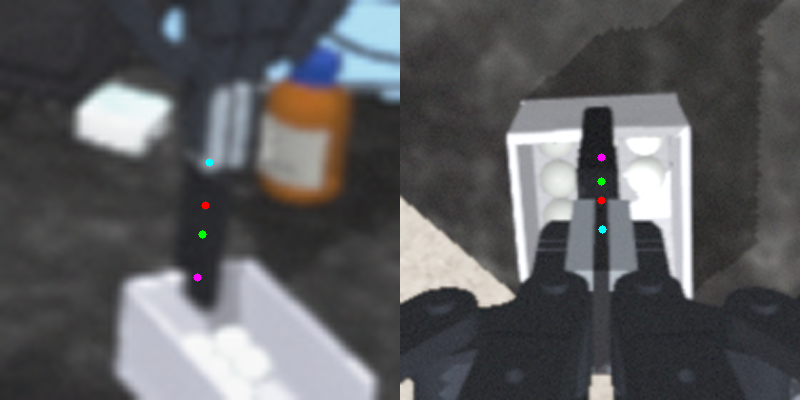

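Scene and wrist views are ambiguous about the pads against the tab: in the scene crop the tips look to be at about (225,165). I'll lift a little and look.

Emit:
apply_moves(steps=[[0,[0,0,-10],0],[0,[0,0,-15],0],[0,[0,0,-15],0],[0,[0,0,0],0]])

```text
time_s: 5.0
position: [0.4743, -0.3476, 0.123]
orientation: [179.8, -0.0, 44.8]
ft_force: [-0.4, -1.1, -0.9]
width: 0.0002
grasp_force: 0.0
```

Run:
```python
from h import *
s=st();P=s['position']
pts=[(P,(0,0,255)),(P-[0,0,.014],(0,255,0)),([.4735,-.3465,.1],(255,255,0)),([.4735,-.3465,.045],(255,0,255))]
f=look('scene',['cup_tab','cup_lip','cup']);w=look('wrist',['cup_tab','cup_lip'])
A=crop(f,proj(f,P),45,pts);B=crop(w,proj(w,P),90,pts)
h=min(A.shape[0],B.shape[0]);cv2.imwrite('pics/c4.png',np.hstack([A[:h],B[:h]]))
```

```text
t 5.0 p [ 0.4743 -0.3476  0.123 ] o [ 1.7975e+02 -4.0000e-02  4.4850e+01] ft [-0.4 -1.1 -0.9] w 0.0002 g 0.0
scene cup_tab [([0.4764, -0.1711, 0.0713], 0.75), ([0.4718, -0.3494, 0.0813], 0.7)]
scene cup_lip [([0.4129, -0.4094, 0.03], 0.78)]
scene cup [([0.5302, -0.0121, 0.1331], 0.63), ([0.4561, -0.3645, 0.0007], 0.59)]
wrist cup_tab [([0.4774, -0.3472, 0.0814], 0.84)]
wrist cup_lip []
```

View pics/c4.png

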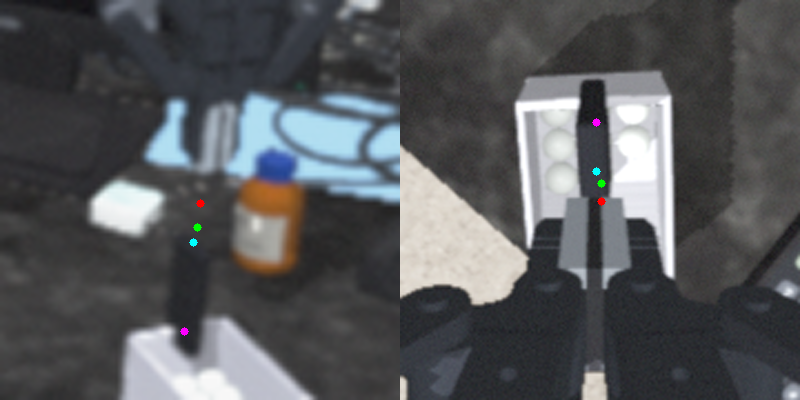

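Run:
```python
from h import *
s=st();P=s['position'];print(env.tip_reach,[d for d in dir(env) if d[0]!='_'])
f=env.grab_frame('scene');w=env.grab_frame('wrist');g=env.grab_frame('side')
def px(f,c,r,q): return int(c[0]-r)+q[0]*r/200,int(c[1]-r)+q[1]*r/200
rays=[]
for fr,r,q in[(f,45,(213,172)),(w,90,(196,200))]:
    u=px(fr,proj(fr,P),r,q);a=fr['T'][:3,3];d=ray(fr,*u)-a;d/=np.linalg.norm(d);rays.append((a,d));print(u,a)
(a,d),(b,e)=rays
k=np.linalg.lstsq(np.c_[d,-e],b-a,rcond=None)[0];x,y=a+k[0]*d,b+k[1]*e
print(x,y)
y0=np.radians(s['orientation'][2]);v=(x+y)/2-P
print('tool',v[0]*np.cos(y0)+v[1]*np.sin(y0),v[0]*np.sin(y0)-v[1]*np.cos(y0),-v[2])
print(s['joint_pos'])
u=proj(g,P);print(u);cv2.imwrite('pics/c5.png',np.hstack([crop(g,u,60,[(P,(0,0,255)),([.4735,-.3465,.1],(255,255,0))]),cv2.resize(w['img'][:,:,::-1],(400,300))[:400]][:1]))
```

```text
t 5.35 p [ 0.4728 -0.3465  0.1193] o [-1.7993e+02  1.0000e-02  4.4850e+01] ft [ 0.   0.6 -0.9] w -0.0001 g 0.0
0.014 ['MotionError', 'close_job', 'cut_out', 'grab_frame', 'mark_of', 'read_state', 'tip_reach']
(330.925, 207.7) [-0.24062032 -0.54234084  0.49880496]
(256.2, 225.0) [ 0.52209333 -0.29728017  0.28528306]
[ 0.47919389 -0.34923343  0.13440191] [ 0.47625214 -0.34103905  0.13293343]
tool 0.00444733702543957 0.002544775985119197 -0.014328591304195532
[-3.62346117e+01  1.46108671e+01 -4.37468426e+00  7.10859481e+01
 -1.49021157e-03  9.89199366e+01]
(np.float64(200.58109306135884), np.float64(269.3027060309883))
```

View pics/c5.png

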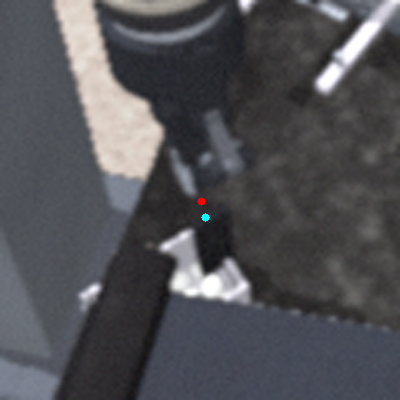

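Run:
```python
from h import *
s=st();P=s['position']
F={c:env.grab_frame(c) for c in('scene','side','wrist')}
def tri(d):
    A=np.zeros((3,3));b=np.zeros(3);R=[]
    for c,(u,v) in d.items():
        a=F[c]['T'][:3,3];q=ray(F[c],u,v)-a;q/=np.linalg.norm(q);M=np.eye(3)-np.outer(q,q);A+=M;b+=M@a;R.append((a,M))
    x=np.linalg.solve(A,b);v=x-P;y=np.radians(s['orientation'][2])
    print(list(d),x.round(4),'tool',np.round([v[0]*np.cos(y)+v[1]*np.sin(y),v[0]*np.sin(y)-v[1]*np.cos(y),-v[2]],4),[round(float(np.linalg.norm(M@(x-a)))*1000,1) for a,M in R])
o=dict(scene=(330.9,207.7),side=(197,266.6),wrist=(256.2,225))
tri(o)
for k in o: tri({c:o[c] for c in o if c!=k})
for c in F:
    print(c,[round(float(t),1) for t in proj(F[c],P)])
# dark/light columns near the tips in scene
g=F['scene']['img'][185:225,318:345].mean(2).astype(int);print(g)
```

```text
t 5.5 p [ 0.4729 -0.3466  0.1197] o [-1.7996e+02  1.0000e-02  4.4840e+01] ft [-0.3  0.1 -0. ] w 0.0006 g 0.0
['scene', 'side', 'wrist'] [ 0.4728 -0.3474  0.1339] tool [-0.0007  0.0005 -0.0143] [4.5, 5.9, 6.9]
['side', 'wrist'] [ 0.4689 -0.3445  0.1229] tool [-0.0014 -0.0043 -0.0033] [4.3, 4.3]
['scene', 'wrist'] [ 0.4778 -0.3452  0.1337] tool [ 0.0044  0.0025 -0.014 ] [4.2, 4.2]
['scene', 'side'] [ 0.469  -0.3525  0.1392] tool [-0.0069  0.0014 -0.0195] [0.7, 0.7]
scene [328.4, 214.2]
side [200.6, 269.3]
wrist [258.5, 225.9]
[[ 55  56  58 ...  54  59  62]
 [ 49  54  58 ...  55  58  61]
 [ 47  52  58 ...  64  63  61]
 ...
 [ 63  66  69 ... 148 157 164]
 [ 63  66  71 ... 148 156 164]
 [ 63  66  69 ... 151 156 160]]
```

The fixed cameras put the shut fingertips about 15–20 mm behind the reported TCP, not 14 mm ahead of it. That explains why the fingers closed above the tab. I'll go about 30 mm lower.

Emit:
apply_moves(steps=[[45,[0,0,0],0],[45,[0,0,0],0],[45,[0,0,0],0],[45,[0,0,15],0],[45,[0,0,20],0],[45,[0,0,20],0],[45,[0,0,14],0],[5,[0,0,0],0],[5,[0,0,0],0],[5,[0,0,0],0]], force=25)

```text
time_s: 6.65
position: [0.4736, -0.3471, 0.0521]
orientation: [179.9, -0.0, 44.8]
ft_force: [-0.6, -0.7, -1.7]
width: 0.0094
grasp_force: 29.3
```

Emit:
apply_moves(steps=[[5,[0,0,0],0],[5,[0,0,0],0]])

```text
time_s: 6.85
position: [0.4736, -0.347, 0.0518]
orientation: [179.9, -0.0, 44.8]
ft_force: [0.5, -0.3, -0.2]
width: 0.0093
grasp_force: 29.6
```

Gripped: 9.3 mm opening at 29 N. Next, lift.

Emit:
apply_moves(steps=[[5,[0,0,-8],0],[5,[0,0,-15],0],[5,[0,0,-25],0],[5,[0,0,-25],0],[5,[0,0,-25],0],[5,[0,0,-25],0],[5,[0,0,-20],0],[5,[0,0,-10],0]])

```text
time_s: 7.65
position: [0.4736, -0.3471, 0.2068]
orientation: [179.8, -0.0, 44.8]
ft_force: [0.1, -0.1, -1.4]
width: 0.0093
grasp_force: 29.2
```

Run:
```python
from h import *
st()
look('scene',['cup','cup_tab','cup_lip','hopper_mouth']);look('side',['cup','cup_tab','cup_lip','hopper_mouth','index_mark'])
to([.381,.044,.205],159)
```

```text
t 7.65 p [ 0.4736 -0.3471  0.2068] o [ 1.7982e+02 -3.0000e-02  4.4840e+01] ft [ 0.1 -0.1 -1.4] w 0.0093 g 29.2
scene cup [([0.4536, -0.3677, 0.1566], 0.73), ([0.4951, -0.1168, 0.1168], 0.27)]
scene cup_tab [([0.4738, -0.3451, 0.234], 0.84), ([0.4829, -0.3633, 0.1663], 0.63)]
scene cup_lip [([0.4111, -0.4072, 0.1817], 0.93)]
scene hopper_mouth [([0.473, -0.1675, 0.0717], 0.75), ([0.529, -0.0108, 0.1312], 0.71)]
side cup [([0.4511, -0.3676, 0.1526], 0.59)]
side cup_tab [([0.4738, -0.346, 0.2315], 0.98), ([0.4117, -0.4067, 0.1823], 0.43)]
side cup_lip [([0.4101, -0.4036, 0.1848], 0.9)]
side hopper_mouth [([0.5323, -0.0129, 0.1311], 0.68)]
side index_mark [([0.4747, -0.1643, 0.0776], 0.83)]
shift [ 210.3 -341.7   -1.5] turn -114.2
```

Emit:
apply_moves(steps=[[5,[10,-16,0],0],[5,[20,-32,0],0],[5,[25,-41,0],0],[5,[25,-41,0],0],[5,[25,-41,0],0],[5,[25,-41,0],0],[5,[25,-41,0],0],[5,[25,-41,0],0],[5,[20,-32,0],0],[5,[10,-16,0],0]])

```text
time_s: 9.2
position: [0.3798, 0.0462, 0.2043]
orientation: [-180.0, -0.1, 45.0]
ft_force: [1.0, -0.5, -2.4]
width: 0.0095
grasp_force: 29.3
```

Emit:
apply_moves(steps=[[5,[0,0,0],-5],[5,[0,0,0],-8],[5,[0,0,0],-8],[5,[0,0,0],-8],[5,[0,0,0],-8],[5,[0,0,0],-8],[5,[0,0,0],-8],[5,[0,0,0],-8],[5,[0,0,0],-8],[5,[0,0,0],-8]])

```text
time_s: 10.2
position: [0.3807, 0.0438, 0.2041]
orientation: [180.0, 0.0, 122.2]
ft_force: [0.1, -0.5, -1.6]
width: 0.0096
grasp_force: 29.3
```

Emit:
apply_moves(steps=[[5,[0,0,0],-8],[5,[0,0,0],-8],[5,[0,0,10],-8],[5,[0,0,20],-8],[5,[0,0,25],-5],[5,[0,0,15],0],[5,[0,0,5],0]])

```text
time_s: 10.9
position: [0.3796, 0.0437, 0.1275]
orientation: [-179.9, -0.1, 158.8]
ft_force: [0.2, 0.6, -2.5]
width: 0.0094
grasp_force: 29.2
```

Run:
```python
from h import *
st()
look('scene',['cup','cup_tab','cup_lip','hopper_mouth']);look('side',['cup','cup_tab','cup_lip','hopper_mouth'],'s6')
to([.381,.044,.130],159)
```

```text
t 10.9 p [0.3796 0.0437 0.1275] o [-1.7993e+02 -1.3000e-01  1.5884e+02] ft [ 0.2  0.6 -2.5] w 0.0094 g 29.2
scene cup []
scene cup_tab [([0.3752, 0.0444, 0.1538], 0.79)]
scene cup_lip [([0.4522, 0.0098, 0.106], 0.9)]
scene hopper_mouth [([0.53, -0.0114, 0.1335], 0.86)]
side cup [([0.4087, 0.0341, 0.0789], 0.94), ([0.4341, 0.236, -0.0009], 0.67)]
side cup_tab [([0.3823, 0.0464, 0.1594], 0.9)]
side cup_lip [([0.4573, 0.0135, 0.1103], 0.88), ([0.5327, -0.0118, 0.1322], 0.35)]
side hopper_mouth [([0.5314, -0.0143, 0.1332], 0.71)]
shift [ 0.2  0.  -0.5] turn -0.2
```

View pics/s6.png

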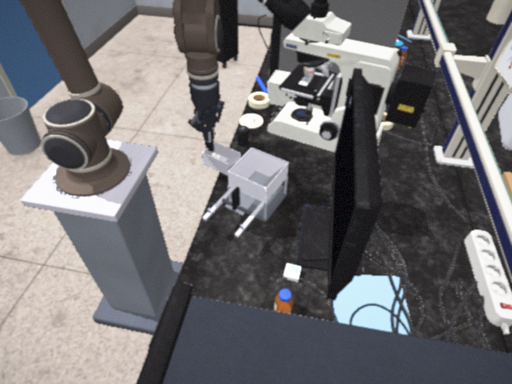

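The side view shows the cup level at (222,158) with its lip facing the hopper's near wall at (232,172). I'll push the front corners against the outer wall while rising, which pre-tilts the cup.

Emit:
apply_moves(steps=[[5,[-6,0,0],0],[5,[-4,0,0],0],[5,[-4,0,-5],0],[5,[-4,0,-5],0],[5,[-6,0,-7],0],[5,[-5,0,-6],0],[5,[-6,0,-6],0],[5,[-7,0,-6],0],[5,[-7,0,-5],0],[5,[0,0,0],0]])

```text
time_s: 12.4
position: [0.4278, 0.0258, 0.17]
orientation: [180.0, 0.1, 158.8]
ft_force: [-3.7, 0.2, 1.3]
width: 0.0094
grasp_force: 28.8
```

```bash
cat >> h.py <<'E'
D=np.array([.5315,-.0130]);Hd=np.array([np.cos(np.radians(-21)),np.sin(np.radians(-21))])
def tilt():
    for c in('scene','side'):
        f=env.grab_frame(c);r={n:env.mark_of(f,n)[:1] for n in('cup','cup_tab','cup_lip')}
        L=np.array([0,0,0]);q={k:v[0]['xyz'] for k,v in r.items() if v}
        for k,v in q.items():
            v=np.array(v);print(c,k,'along',round(float((v[:2]-D)@Hd)*1000,1),'lat',round(float((v[:2]-D)@[-Hd[1],Hd[0]])*1000,1),'z',round(v[2]*1000,1),round(r[k][0]['confidence'],2))
        for a,b,ref in(('cup_tab','cup_lip',-29.9),('cup_tab','cup',-68.7),('cup','cup_lip',30.2)):
            if a in q and b in q:
                d=np.array(q[b])-q[a];print('  tilt',a,b,round(ref-np.degrees(np.arctan2(d[2],d[:2]@Hd)),1))
E
python3 - <<'E'
from h import *
st();tilt()
E
```

```text
t 12.4 p [0.4278 0.0258 0.17  ] o [1.7999e+02 8.0000e-02 1.5881e+02] ft [-3.7  0.2  1.3] w 0.0094 g 28.8
scene cup along -123.8 lat 1.2 z 117.0 0.81
scene cup_tab along -121.9 lat -1.5 z 198.3 0.73
scene cup_lip along -61.7 lat -3.2 z 119.6 0.85
  tilt cup_tab cup_lip 22.7
  tilt cup_tab cup 22.6
  tilt cup cup_lip 27.8
side cup along -127.9 lat -2.5 z 114.5 0.58
side cup_tab along -120.0 lat 1.0 z 199.5 0.59
side cup_lip along -64.2 lat -2.8 z 117.9 0.86
  tilt cup_tab cup_lip 25.7
  tilt cup_tab cup 26.6
  tilt cup cup_lip 27.1
```

Emit:
apply_moves(steps=[[5,[-4,0,-3],0],[5,[-4,0,-3],0],[5,[0,0,0],0],[5,[4,0,-5],0],[5,[0,0,-15],0],[5,[0,0,-15],0],[5,[0,0,-5],0],[5,[-15,0,0],0],[5,[-25,0,0],0],[5,[-15,0,0],0]])

```text
time_s: 13.8
position: [0.4834, 0.0042, 0.2144]
orientation: [-180.0, 0.0, 158.8]
ft_force: [0.1, 0.9, -2.0]
width: 0.0092
grasp_force: 28.3
```

Run:
```python
from h import *
s=st();tilt();print((s['position'][:2]-D)@Hd)
```

```text
t 13.8 p [0.4834 0.0042 0.2144] o [-1.7999e+02  3.0000e-02  1.5882e+02] ft [ 0.1  0.9 -2. ] w 0.0092 g 28.3
scene cup along -67.7 lat -0.1 z 159.7 0.94
scene cup_tab along -61.2 lat -1.3 z 242.7 0.94
scene cup_lip along -11.5 lat -5.6 z 162.2 0.8
  tilt cup_tab cup_lip 28.4
  tilt cup_tab cup 25.8
  tilt cup cup_lip 27.7
side cup along -73.3 lat 0.0 z 159.0 0.77
side cup_tab along -62.5 lat -1.1 z 247.2 0.61
side cup_lip along -10.3 lat -2.2 z 161.0 0.65
  tilt cup_tab cup_lip 28.9
  tilt cup_tab cup 28.3
  tilt cup cup_lip 28.4
-0.05103083160208275
```

Emit:
apply_moves(steps=[[5,[-15,0,0],0],[5,[-15,0,5],0],[5,[-12,0,10],0],[5,[0,0,12],0],[5,[0,0,8],0],[5,[0,0,5],0],[5,[0,0,0],0]])

```text
time_s: 14.9
position: [0.52, -0.01, 0.1743]
orientation: [-180.0, -0.1, 158.9]
ft_force: [-0.1, 0.2, -2.7]
width: 0.0096
grasp_force: 28.3
```

Run:
```python
from h import *
s=st();tilt();print((s['position'][:2]-D)@Hd)
```

```text
t 14.9 p [ 0.52   -0.01    0.1743] o [-1.8000e+02 -8.0000e-02  1.5886e+02] ft [-0.1  0.2 -2.7] w 0.0096 g 28.3
scene cup along -32.4 lat -0.3 z 120.6 0.97
scene cup_tab along -20.5 lat -4.4 z 204.6 0.58
scene cup_lip along 28.3 lat -4.0 z 119.5 0.81
  tilt cup_tab cup_lip 30.3
  tilt cup_tab cup 29.4
  tilt cup cup_lip 31.2
side cup along -31.5 lat -3.9 z 120.6 0.76
side cup_tab along -20.1 lat -1.1 z 209.7 0.63
side cup_lip along 30.2 lat -2.0 z 121.7 0.92
  tilt cup_tab cup_lip 30.4
  tilt cup_tab cup 28.6
  tilt cup cup_lip 29.2
-0.011762384086217636
```

Emit:
apply_moves(steps=[[5,[-6,0,1],0],[5,[-6,0,1],0],[5,[-5,0,1],0],[5,[-5,0,0],0],[5,[-5,0,0],0],[5,[-5,0,0],0],[5,[-5,0,0],0],[5,[-5,0,0],0]])

```text
time_s: 16.1
position: [0.5604, -0.025, 0.1749]
orientation: [179.9, 0.1, 158.9]
ft_force: [-6.8, 2.5, 18.8]
width: 0.0095
grasp_force: 32.5
```

Run:
```python
from h import *
s=st();tilt();print((s['position'][:2]-D)@Hd)
```

```text
t 16.1 p [ 0.5604 -0.025   0.1749] o [1.7988e+02 1.0000e-01 1.5887e+02] ft [-6.8  2.5 18.8] w 0.0095 g 32.5
scene cup along -13.4 lat 0.0 z 131.6 0.92
scene cup_tab along 16.4 lat -2.5 z 207.5 0.69
scene cup_lip along 48.9 lat -0.7 z 118.2 0.78
  tilt cup_tab cup_lip 40.1
  tilt cup_tab cup 42.7
  tilt cup cup_lip 42.3
side cup along -12.5 lat -2.8 z 128.2 0.91
side cup_tab along 18.3 lat -0.2 z 209.4 0.82
side cup_lip along 48.2 lat -1.1 z 114.8 0.8
  tilt cup_tab cup_lip 42.5
  tilt cup_tab cup 42.1
  tilt cup cup_lip 42.6
0.03123659184640798
```

Emit:
apply_moves(steps=[[5,[0,0,-5],0],[5,[-4,0,-2],0],[5,[-4,0,-2],0],[5,[-4,0,-1],0],[5,[-4,0,-1],0],[5,[0,0,0],0]])

```text
time_s: 17.1
position: [0.5752, -0.0315, 0.1826]
orientation: [-180.0, -0.0, 158.8]
ft_force: [-3.0, 0.7, -2.0]
width: 0.0098
grasp_force: 30.1
```

Run:
```python
from h import *
s=st();tilt();print((s['position'][:2]-D)@Hd)
```

```text
t 17.1 p [ 0.5752 -0.0315  0.1826] o [-1.7998e+02 -4.0000e-02  1.5883e+02] ft [-3.   0.7 -2. ] w 0.0098 g 30.1
scene cup along -10.9 lat -0.1 z 144.4 0.83
scene cup_tab along 28.6 lat -3.7 z 217.3 0.69
scene cup_lip along 46.4 lat -3.8 z 121.7 0.8
  tilt cup_tab cup_lip 49.6
  tilt cup_tab cup 49.8
  tilt cup cup_lip 51.8
side cup along -11.3 lat -1.1 z 144.3 0.73
side cup_tab along 34.5 lat 0.6 z 220.3 0.55
side cup_lip along 47.9 lat -3.5 z 121.4 0.78
  tilt cup_tab cup_lip 52.4
  tilt cup_tab cup 52.4
  tilt cup cup_lip 51.3
0.047436809288606746
```

Emit:
apply_moves(steps=[[5,[4,0,3],0],[5,[2,0,4],0],[5,[-4,0,0],0],[5,[-4,0,0],0],[5,[-4,0,0],0],[5,[-4,0,0],0],[5,[0,0,0],0]])

```text
time_s: 18.2
position: [0.5848, -0.035, 0.1764]
orientation: [180.0, 0.0, 158.8]
ft_force: [-2.6, 0.7, 2.6]
width: 0.0094
grasp_force: 31.5
```

Run:
```python
from h import *
s=st();tilt();print((s['position'][:2]-D)@Hd)
f=env.grab_frame('side')
for i in range(8):
    r=env.mark_of(f,f'ball_{i}')
    if i==0: print([((np.array(q['xyz'])).round(3).tolist(),round(q['confidence'],2)) for q in r])
```

```text
t 18.2 p [ 0.5848 -0.035   0.1764] o [1.7999e+02 3.0000e-02 1.5883e+02] ft [-2.6  0.7  2.6] w 0.0094 g 31.5
scene cup along -8.6 lat -0.4 z 146.9 0.94
scene cup_tab along 36.4 lat -2.4 z 213.9 0.69
scene cup_lip along 46.2 lat -3.4 z 113.7 0.88
  tilt cup_tab cup_lip 54.5
  tilt cup_tab cup 55.2
  tilt cup cup_lip 61.4
side cup along -10.2 lat -3.1 z 143.8 0.7
side cup_tab along 41.1 lat 0.0 z 215.0 0.62
side cup_lip along 49.3 lat -3.4 z 115.1 0.79
  tilt cup_tab cup_lip 55.4
  tilt cup_tab cup 57.1
  tilt cup cup_lip 56.0
0.05761812800965151
[([0.573, -0.034, 0.125], 0.51), ([0.585, -0.012, 0.122], 0.46), ([0.561, -0.031, 0.127], 0.4)]
```

Emit:
apply_moves(steps=[[5,[-3,0,0],0],[5,[-3,0,0],0],[5,[2,0,0],0],[5,[5,0,0],0],[5,[7,0,0],0],[5,[8,0,0],0],[5,[8,0,0],0],[5,[5,0,0],0],[5,[0,0,0],0],[5,[0,0,0],0]])

```text
time_s: 20.05
position: [0.5572, -0.0243, 0.1764]
orientation: [180.0, 0.0, 158.9]
ft_force: [-0.6, -0.5, -1.0]
width: 0.0093
grasp_force: 31.0
```

Run:
```python
from h import *
s=st();tilt()
f=env.grab_frame('side');c=proj(f,[.53,-.013,.15]);g=env.grab_frame('scene');d=proj(g,[.53,-.013,.15])
cv2.imwrite('pics/c7.png',np.hstack([crop(f,c,45),crop(g,d,45)]))
for h in(f,g):
    r=env.mark_of(h,'ball_0');print([((np.array(q['xyz'])).round(3).tolist(),round(q['confidence'],2)) for q in r])
```

```text
t 20.05 p [ 0.5572 -0.0243  0.1764] o [1.7999e+02 5.0000e-02 1.5885e+02] ft [-0.6 -0.5 -1. ] w 0.0093 g 31.0
scene cup along -42.3 lat -2.1 z 150.9 0.91
scene cup_tab along 9.0 lat -2.9 z 217.1 0.92
scene cup_lip along -183.7 lat 200.3 z 2.4 0.74
  tilt cup_tab cup_lip 102.0
  tilt cup_tab cup 59.1
  tilt cup cup_lip 163.8
side cup along -42.3 lat -0.6 z 147.2 0.72
side cup_tab along 9.1 lat -0.4 z 217.4 0.87
side cup_lip along 11.4 lat -3.2 z 116.0 0.87
  tilt cup_tab cup_lip 58.8
  tilt cup_tab cup 57.5
  tilt cup cup_lip 60.4
[]
[]
```

View pics/c7.png

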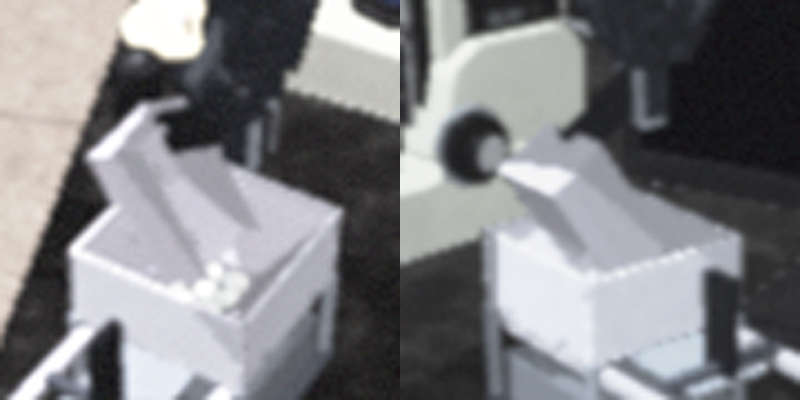

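The side crop shows the balls in a pile in the hopper around (225,285), and the cup looks empty. I'll withdraw backwards, letting the lip catch the near rim so the cup starts to untip.

Emit:
apply_moves(steps=[[5,[0,0,-5],0],[5,[8,0,-5],0],[5,[15,0,0],0],[5,[15,0,0],0],[5,[15,0,0],0],[5,[10,0,0],0],[5,[7,0,0],0],[5,[7,0,1],0],[5,[7,0,1],0],[5,[7,0,2],0]])

```text
time_s: 21.65
position: [0.4764, 0.0077, 0.1891]
orientation: [179.8, 0.9, 158.8]
ft_force: [1.5, -3.6, 29.6]
width: 0.0093
grasp_force: 41.9
```

Run:
```python
from h import *
s=st();tilt();print((s['position'][:2]-D)@Hd)
for c in('side','scene'):
    r=env.mark_of(env.grab_frame(c),'ball_0');print([((np.array(q['xyz'])).round(3).tolist(),round(q['confidence'],2)) for q in r])
```

```text
t 21.65 p [0.4764 0.0077 0.1891] o [179.82   0.87 158.83] ft [ 1.5 -3.6 29.6] w 0.0093 g 41.9
scene cup along -83.5 lat -0.8 z 147.4 0.91
scene cup_tab along -74.2 lat -1.5 z 227.6 0.67
scene cup_lip along -25.7 lat -3.2 z 140.3 0.55
  tilt cup_tab cup_lip 31.1
  tilt cup_tab cup 27.9
  tilt cup cup_lip 37.2
side cup along -83.2 lat 0.2 z 142.2 0.96
side cup_tab along -69.3 lat -1.4 z 228.1 0.82
side cup_lip along -21.6 lat -2.3 z 142.8 0.65
  tilt cup_tab cup_lip 30.9
  tilt cup_tab cup 30.5
  tilt cup cup_lip 29.6
-0.05886863044871038
[([0.524, 0.003, 0.077], 0.48), ([0.652, -0.333, 0.004], 0.31)]
[]
```

Emit:
apply_moves(steps=[[5,[0,0,-10],0],[5,[15,0,-5],0],[5,[14,0,5],0],[5,[0,0,12],0],[5,[0,0,6],0],[5,[5,0,4],0],[5,[6,0,5],0],[5,[6,0,5],0],[5,[6,0,5],0]])

```text
time_s: 23.15
position: [0.4227, 0.0284, 0.157]
orientation: [179.8, 0.1, 158.9]
ft_force: [-2.7, 1.7, 8.8]
width: 0.0094
grasp_force: 33.1
```

Run:
```python
from h import *
s=st();tilt();print((s['position'][:2]-D)@Hd)
```

```text
t 23.15 p [0.4227 0.0284 0.157 ] o [1.7985e+02 7.0000e-02 1.5889e+02] ft [-2.7  1.7  8.8] w 0.0094 g 33.1
scene cup along -86.5 lat 0.1 z 126.1 0.8
scene cup_tab along -131.1 lat -0.5 z 196.8 0.85
scene cup_lip along -39.0 lat -7.4 z 164.4 0.71
  tilt cup_tab cup_lip -10.5
  tilt cup_tab cup -11.0
  tilt cup cup_lip -8.7
side cup along -85.2 lat 0.6 z 124.2 0.85
side cup_tab along -129.3 lat 0.4 z 196.7 0.95
side cup_lip along -39.8 lat -1.5 z 166.3 0.73
  tilt cup_tab cup_lip -11.1
  tilt cup_tab cup -10.0
  tilt cup cup_lip -12.7
-0.11636835001391739
```

Overshot slightly: the lip is now up about 10°. I'll nudge the front against the outer wall again to level it.

Emit:
apply_moves(steps=[[5,[8,0,-5],0],[5,[20,0,0],0],[5,[22,0,10],0],[5,[0,0,24],0],[5,[0,0,20],0],[5,[-4,0,0],0],[5,[-4,0,-2],0],[5,[-4,0,-3],0],[5,[-4,0,-3],0],[5,[-1,0,0],0]])

```text
time_s: 24.55
position: [0.3943, 0.039, 0.1153]
orientation: [179.9, 0.1, 158.8]
ft_force: [-0.0, -0.1, -1.7]
width: 0.0095
grasp_force: 31.6
```

Run:
```python
from h import *
s=st();tilt();print((s['position'][:2]-D)@Hd)
```

```text
t 24.55 p [0.3943 0.039  0.1153] o [1.7995e+02 1.0000e-01 1.5881e+02] ft [-0.  -0.1 -1.7] w 0.0095 g 31.6
scene cup along -116.6 lat 2.2 z 84.3 0.94
scene cup_tab along -163.9 lat -2.8 z 154.9 0.85
scene cup_lip along -70.2 lat 0.1 z 122.0 0.95
  tilt cup_tab cup_lip -10.6
  tilt cup_tab cup -12.5
  tilt cup cup_lip -8.9
side cup along -115.5 lat 1.6 z 79.5 0.82
side cup_tab along -161.9 lat -3.8 z 155.2 0.66
side cup_lip along -67.4 lat -0.9 z 121.2 0.76
  tilt cup_tab cup_lip -10.1
  tilt cup_tab cup -10.2
  tilt cup cup_lip -10.7
-0.1466854658730921
```

Emit:
apply_moves(steps=[[5,[0,0,8],0],[5,[-4,0,0],0],[5,[-4,0,-2],0],[5,[-3,0,-2],0],[5,[-3,0,-2],0],[5,[0,0,0],0]])

```text
time_s: 25.55
position: [0.4035, 0.0345, 0.1118]
orientation: [-180.0, -0.3, 158.9]
ft_force: [-8.7, 2.3, 5.1]
width: 0.0093
grasp_force: 31.5
```

Run:
```python
from h import *
s=st();tilt();print((s['position'][:2]-D)@Hd)
```

```text
t 25.55 p [0.4035 0.0345 0.1118] o [-179.97   -0.33  158.86] ft [-8.7  2.3  5.1] w 0.0093 g 31.5
scene cup along -113.6 lat 0.5 z 80.4 0.96
scene cup_tab along -153.9 lat -1.4 z 151.1 0.65
scene cup_lip along -64.5 lat -3.0 z 112.9 0.65
  tilt cup_tab cup_lip -6.8
  tilt cup_tab cup -8.4
  tilt cup cup_lip -3.3
side cup along -110.5 lat -2.4 z 78.0 0.92
side cup_tab along -150.0 lat -3.4 z 154.5 0.71
side cup_lip along -61.5 lat -3.4 z 112.1 0.57
  tilt cup_tab cup_lip -4.3
  tilt cup_tab cup -6.0
  tilt cup cup_lip -4.6
-0.1365558891224709
```

Emit:
apply_moves(steps=[[5,[-4,0,-4],0],[5,[-4,0,-4],0],[5,[-2,0,-2],0],[5,[0,0,0],0],[5,[10,0,0],0],[5,[20,0,0],0]])

```text
time_s: 26.55
position: [0.3882, 0.0412, 0.1221]
orientation: [180.0, 0.1, 158.8]
ft_force: [0.3, 0.5, -2.1]
width: 0.0094
grasp_force: 29.0
```

Run:
```python
from h import *
s=st();tilt();print((s['position'][:2]-D)@Hd)
```

```text
t 26.55 p [0.3882 0.0412 0.1221] o [1.7999e+02 6.0000e-02 1.5878e+02] ft [ 0.3  0.5 -2.1] w 0.0094 g 29.0
scene cup along -140.7 lat -0.6 z 88.8 0.78
scene cup_tab along -170.2 lat -2.2 z 165.7 0.67
scene cup_lip along -88.0 lat -4.5 z 114.6 0.59
  tilt cup_tab cup_lip 2.0
  tilt cup_tab cup 0.3
  tilt cup cup_lip 4.1
side cup along -141.1 lat -2.7 z 86.4 0.64
side cup_tab along -170.2 lat -0.2 z 167.0 0.63
side cup_lip along -86.5 lat -3.8 z 111.6 0.69
  tilt cup_tab cup_lip 3.6
  tilt cup_tab cup 1.4
  tilt cup cup_lip 5.4
-0.15323773596055007
```

Emit:
apply_moves(steps=[[5,[0,0,-10],0],[5,[0,0,-20],0],[5,[0,0,-25],0],[5,[0,0,-15],0],[5,[-5,-8,-5],0],[5,[-10,-17,0],0],[5,[-15,-25,0],0],[5,[-18,-30,0],0],[5,[-18,-30,0],0],[5,[-18,-30,0],0]], force=30)

```text
time_s: 27.95
position: [0.415, -0.1216, 0.1968]
orientation: [-180.0, -0.0, 158.8]
ft_force: [0.3, 1.2, -1.5]
width: 0.0092
grasp_force: 29.3
```

Emit:
apply_moves(steps=[[5,[-18,-30,0],0],[5,[-18,-30,0],0],[5,[-18,-30,0],0],[5,[-18,-30,0],0],[5,[-15,-26,0],0],[5,[-10,-17,0],0],[5,[-4,-8,0],0],[5,[0,0,0],0]])

```text
time_s: 28.75
position: [0.4474, -0.3161, 0.1965]
orientation: [180.0, -0.1, 158.8]
ft_force: [-0.4, -0.3, -1.6]
width: 0.0094
grasp_force: 29.4
```

Run:
```python
from h import *
s=st();tilt()
look('scene',['cup','stain_bottle','cover_glass_box']);look('side',['cup'])
```

```text
t 28.75 p [ 0.4474 -0.3161  0.1965] o [ 1.7998e+02 -6.0000e-02  1.5878e+02] ft [-0.4 -0.3 -1.6] w 0.0094 g 29.4
scene cup along 41.6 lat -310.6 z 159.1 0.94
scene cup_tab along 12.4 lat -313.2 z 238.0 0.86
scene cup_lip along 92.7 lat -312.6 z 186.2 0.7
  tilt cup_tab cup_lip 2.9
  tilt cup_tab cup 1.0
  tilt cup cup_lip 2.3
side cup along 40.1 lat -312.9 z 160.6 0.71
side cup_tab along 12.7 lat -308.9 z 243.6 0.85
side cup_lip along 95.9 lat -310.3 z 190.1 0.84
  tilt cup_tab cup_lip 2.9
  tilt cup_tab cup 3.0
  tilt cup cup_lip 2.3
scene cup []
scene stain_bottle [([0.6574, -0.3417, 0.0036], 0.65)]
scene cover_glass_box [([0.6607, -0.2461, -0.0007], 0.51)]
side cup [([0.4608, -0.3184, 0.1603], 0.78), ([0.435, 0.2376, -0.0015], 0.75)]
```

Emit:
apply_moves(steps=[[5,[0,0,10],0],[5,[0,0,25],0],[5,[0,0,30],0],[5,[0,0,30],0],[5,[0,0,30],0],[5,[0,0,18],0],[5,[0,0,9],0],[5,[0,0,3],0],[5,[0,0,1],0],[5,[0,0,1],0]])

```text
time_s: 30.45
position: [0.4484, -0.316, 0.0411]
orientation: [-180.0, 0.1, 158.8]
ft_force: [0.7, -0.1, -0.6]
width: 0.0093
grasp_force: 29.3
```

Emit:
apply_moves(steps=[[5,[0,0,1],0],[5,[0,0,1],0],[5,[0,0,1],0],[5,[0,0,0],0]])

```text
time_s: 30.85
position: [0.4478, -0.3157, 0.0381]
orientation: [-180.0, 0.1, 158.8]
ft_force: [-2.7, 0.9, 4.2]
width: 0.0094
grasp_force: 30.0
```

Run:
```python
from h import *
s=st();tilt()
```

```text
t 30.85 p [ 0.4478 -0.3157  0.0381] o [-1.7997e+02  5.0000e-02  1.5884e+02] ft [-2.7  0.9  4.2] w 0.0094 g 30.0
scene cup along 43.0 lat -315.0 z 3.6 0.61
scene cup_tab along 10.1 lat -317.4 z 80.7 0.73
scene cup_lip along 93.1 lat -316.2 z 27.8 0.77
  tilt cup_tab cup_lip 2.6
  tilt cup_tab cup -1.8
  tilt cup cup_lip 4.4
side cup along 198.3 lat -166.6 z 1.2 0.29
side cup_tab along 12.5 lat -314.0 z 81.7 0.93
side cup_lip along 99.5 lat -312.3 z 30.3 0.91
  tilt cup_tab cup_lip 0.7
  tilt cup_tab cup -45.3
  tilt cup cup_lip -133.4
```

The cup is down on the table, with 5 N of contact. I'll release and rise.

Emit:
apply_moves(steps=[[5,[0,0,1],0],[20,[0,0,0],0],[45,[0,0,0],0],[45,[0,0,0],0],[45,[0,0,0],0],[45,[0,0,-20],0],[45,[0,0,-40],0],[45,[0,0,-40],0],[45,[0,0,-40],0],[45,[0,0,-20],0]])

```text
time_s: 32.25
position: [0.4486, -0.3161, 0.1999]
orientation: [-179.9, 0.3, 158.8]
ft_force: [0.5, 0.2, -0.6]
width: 0.0446
grasp_force: 0.0
```

Run:
```python
from h import *
s=st();tilt()
look('wrist',['cup','cup_tab','cup_lip'])
for c in('side','scene'):
    f=look(c,['gate_tab','index_mark','hopper_mouth','tray_floor'])
    r=env.mark_of(f,'ball_0');print([((np.array(q['xyz'])).round(3).tolist(),round(q['confidence'],2)) for q in r])
f=env.grab_frame('side');c=proj(f,[.53,-.013,.12]);g=env.grab_frame('scene');d=proj(g,[.46,-.318,.05])
cv2.imwrite('pics/c8.png',np.hstack([crop(f,c,35),crop(g,d,40)]))
to([.492,-.118,.20],69)
```

```text
t 32.25 p [ 0.4486 -0.3161  0.1999] o [-179.94    0.25  158.85] ft [ 0.5  0.2 -0.6] w 0.0446 g 0.0
scene cup along 42.6 lat -312.8 z 1.3 0.74
scene cup_tab along 10.5 lat -318.3 z 79.9 0.9
scene cup_lip along 95.9 lat -313.4 z 29.8 0.63
  tilt cup_tab cup_lip 0.5
  tilt cup_tab cup -1.0
  tilt cup cup_lip 2.0
side cup along 40.8 lat -314.7 z 1.2 0.71
side cup_tab along 13.8 lat -310.8 z 82.0 0.83
side cup_lip along 97.0 lat -315.0 z 33.5 0.65
  tilt cup_tab cup_lip 0.3
  tilt cup_tab cup 2.8
  tilt cup cup_lip 0.3
wrist cup [([0.4599, -0.315, 0.0026], 0.83), ([0.4299, -0.309, 0.0786], 0.73)]
wrist cup_tab [([0.4288, -0.3101, 0.0808], 0.7)]
wrist cup_lip [([0.5107, -0.3379, 0.0281], 0.8)]
side gate_tab [([0.4955, -0.1186, 0.115], 0.76)]
side index_mark [([0.4767, -0.1642, 0.0749], 0.95), ([0.6584, -0.2419, -0.0001], 0.32)]
side hopper_mouth [([0.532, -0.0134, 0.1299], 0.82), ([0.4308, -0.3072, 0.082], 0.56)]
side tray_floor [([0.5339, -0.0148, 0.0122], 0.97)]
[([0.526, 0.002, 0.073], 0.51)]
scene gate_tab [([0.4945, -0.1184, 0.1171], 0.94)]
scene index_mark [([0.4751, -0.1676, 0.074], 0.71)]
scene hopper_mouth [([0.5301, -0.0124, 0.1331], 0.9)]
scene tray_floor [([0.5325, -0.0131, 0.0104], 0.86)]
[]
shift [ 29.9 200.2  -3.9] turn 89.8
```

View pics/c8.png

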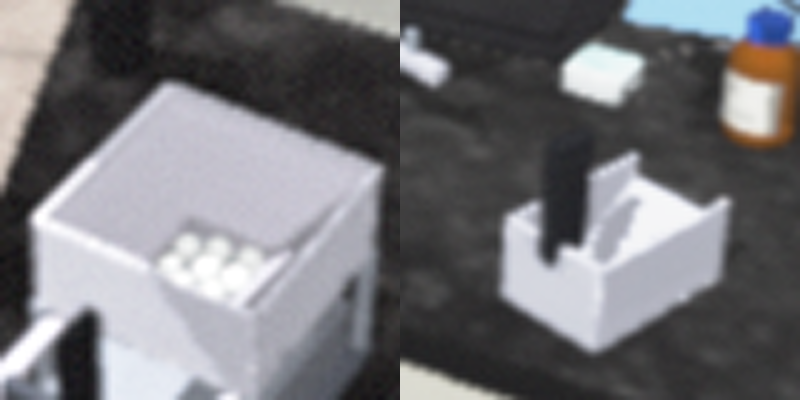

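The hopper crop shows the ball cluster near (215,260) with at least 7 balls visible. The right crop shows the cup standing upright and empty at (610,260). On to the gate.

Emit:
apply_moves(steps=[[45,[2,12,0],0],[45,[4,30,0],0],[45,[6,38,0],0],[45,[6,38,0],0],[45,[6,38,0],0],[45,[4,32,0],0],[45,[2,12,0],0],[45,[0,0,0],8.5],[45,[0,0,0],8.5],[45,[0,0,0],8.5]])

```text
time_s: 34.55
position: [0.4918, -0.1178, 0.1961]
orientation: [-180.0, 0.0, 133.0]
ft_force: [-0.3, 0.2, 0.3]
width: 0.0454
grasp_force: 0.0
```

Emit:
apply_moves(steps=[[45,[0,0,0],8.5],[45,[0,0,0],8.5],[45,[0,0,0],8.5],[45,[0,0,0],8.5],[45,[0,0,0],8.5],[45,[0,0,0],8.5],[45,[0,0,0],8.5],[45,[0,0,0],4],[45,[0,0,0],0]])

```text
time_s: 35.45
position: [0.4917, -0.1182, 0.1961]
orientation: [-180.0, 0.0, 69.8]
ft_force: [0.3, -0.8, -0.2]
width: 0.045
grasp_force: 0.0
```

Run:
```python
from h import *
st()
look('wrist',['gate_tab','hopper_mouth','index_mark']);look('scene',['gate_tab']);look('side',['gate_tab'])
to([.4935,-.118,.074],69.5)
```

```text
t 35.45 p [ 0.4917 -0.1182  0.1961] o [-1.800e+02  1.000e-02  6.983e+01] ft [ 0.3 -0.8 -0.2] w 0.045 g 0.0
wrist gate_tab [([0.494, -0.1224, 0.1148], 0.86), ([0.535, 0.0022, 0.0775], 0.42)]
wrist hopper_mouth [([0.5336, -0.0159, 0.13], 0.71), ([0.5186, -0.0142, 0.0802], 0.47)]
wrist index_mark []
scene gate_tab [([0.4956, -0.1166, 0.1185], 0.66)]
side gate_tab [([0.4963, -0.118, 0.1122], 0.87)]
shift [  0.7   1.5 122.1] turn 0.4
```

Emit:
apply_moves(steps=[[45,[0,2.5,15],0],[45,[0,0,30],0],[45,[0,0,30],0],[45,[0,0,25],0],[45,[0,0,15],0],[45,[0,0,7],0],[3,[0,0,0],0],[3,[0,0,0],0],[3,[0,0,0],0],[3,[0,0,0],0]], force=60)

```text
time_s: 36.85
position: [0.4944, -0.119, 0.0752]
orientation: [179.9, -0.0, 69.8]
ft_force: [-3.0, 1.4, 5.1]
width: 0.0095
grasp_force: 59.2
```

Emit:
apply_moves(steps=[[3,[0,0,0],0]])

```text
time_s: 36.95
position: [0.4944, -0.119, 0.0752]
orientation: [179.9, -0.0, 69.8]
ft_force: [-4.6, 1.3, 5.8]
width: 0.0093
grasp_force: 59.4
```

Gripped at 59 N. Now pull 50 mm.

Emit:
apply_moves(steps=[[3,[-4,0,0],0],[3,[-7,0,0],0],[3,[-8,0,0],0],[3,[-8,0,0],0],[3,[-8,0,0],0],[3,[-8,0,0],0],[3,[-5,0,0],0],[3,[-2,0,0],0],[3,[0,0,0],0],[3,[0,0,0],0]])

```text
time_s: 37.95
position: [0.4773, -0.1648, 0.0751]
orientation: [180.0, -0.2, 69.9]
ft_force: [-2.8, 6.6, 6.5]
width: 0.0093
grasp_force: 59.5
```

Run:
```python
from h import *
s=st();d=s['position'][:2]-[.4944,-.119];print('pulled',np.linalg.norm(d))
for c in('scene','side','wrist'):
    f=look(c,['gate_tab','index_mark'])
    r=env.mark_of(f,'ball_0');print([((np.array(q['xyz'])).round(3).tolist(),round(q['confidence'],2)) for q in r])
f=env.grab_frame('side');c=proj(f,[.50,-.09,.08]);g=env.grab_frame('scene');d=proj(g,[.51,-.06,.06])
cv2.imwrite('pics/c9.png',np.hstack([crop(f,c,50),crop(g,d,50)]))
```

```text
t 37.95 p [ 0.4773 -0.1648  0.0751] o [ 1.7996e+02 -1.5000e-01  6.9870e+01] ft [-2.8  6.6  6.5] w 0.0093 g 59.5
pulled 0.04888900749455061
scene gate_tab [([0.4792, -0.1581, 0.1141], 0.97)]
scene index_mark [([0.4748, -0.1644, 0.0745], 0.7)]
[]
side gate_tab [([0.4798, -0.1612, 0.1165], 0.85), ([0.5327, -0.0144, 0.0125], 0.52)]
side index_mark [([0.4755, -0.1624, 0.0748], 0.94), ([0.53, -0.0142, 0.135], 0.65)]
[([0.533, -0.013, 0.132], 0.57)]
wrist gate_tab [([0.4783, -0.1645, 0.1142], 0.71)]
wrist index_mark [([0.4758, -0.1678, 0.0763], 0.71)]
[]
```

View pics/c9.png

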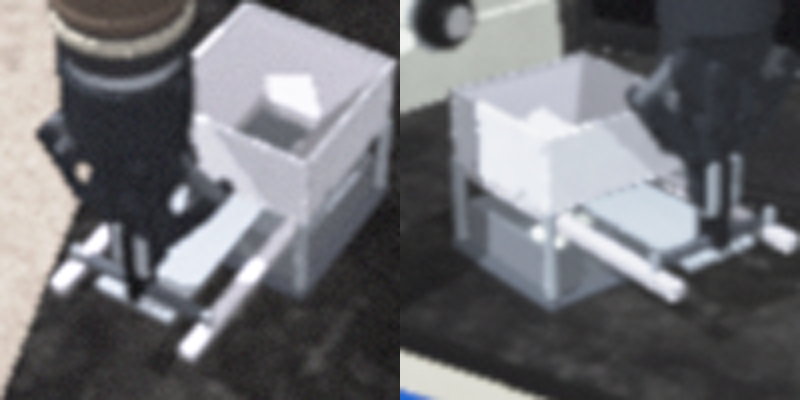

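The throat at (275,125) is empty and balls show in the tray near (545,230). The marks suggest about 45–49 mm of pull, so I'll add a little and check again.

Emit:
apply_moves(steps=[[3,[-2,0,0],0],[3,[-1,0,0],0],[3,[0,0,0],0],[3,[0,0,0],0],[3,[0,0,0],0]])

```text
time_s: 39.15
position: [0.4764, -0.1675, 0.0752]
orientation: [180.0, -0.2, 69.9]
ft_force: [-2.9, 6.7, 6.4]
width: 0.0092
grasp_force: 59.5
```

Run:
```python
from h import *
s=st();d=s['position'][:2]-[.4944,-.119];print('pulled',np.linalg.norm(d))
for c in('scene','side','wrist'):
    for _ in range(2):
        f=env.grab_frame(c);r=env.mark_of(f,'gate_tab')[:1];i=env.mark_of(f,'index_mark')[:1]
        a=np.array([np.cos(np.radians(-110.5)),np.sin(np.radians(-110.5))])
        if r and i: print(c,'tab',round(float((np.array(r[0]['xyz'])[:2]-D)@a)*1000,1),'mark',round(float((np.array(i[0]['xyz'])[:2]-D)@a)*1000,1))
f=env.grab_frame('side');c=env.cut_out(f,'cup');print(c[0]['confidence'] if c else None)
tilt()
```

```text
t 39.15 p [ 0.4764 -0.1675  0.0752] o [ 1.7996e+02 -1.6000e-01  6.9880e+01] ft [-2.9  6.7  6.4] w 0.0092 g 59.5
pulled 0.051718241482496756
scene tab 161.4 mark 163.7
scene tab 160.9 mark 164.1
side tab 162.1 mark 161.5
side tab 164.4 mark 162.4
wrist tab 163.7 mark 164.2
wrist tab 165.2 mark 166.8
0.64
scene cup along 44.1 lat -311.9 z 1.9 0.69
scene cup_tab along 11.0 lat -313.5 z 78.0 0.95
scene cup_lip along 94.6 lat -313.1 z 29.3 0.66
  tilt cup_tab cup_lip 0.3
  tilt cup_tab cup -2.2
  tilt cup cup_lip 1.7
side cup along 41.9 lat -311.8 z -1.9 0.7
side cup_tab along 10.0 lat -314.4 z 80.2 0.88
side cup_lip along 96.1 lat -313.6 z 32.0 0.71
  tilt cup_tab cup_lip -0.6
  tilt cup_tab cup 0.1
  tilt cup cup_lip -1.8
```

The gate tab sits within about 2 mm of the index mark in all three views, and the cup is upright. I'll hand in.

Run:
```python
from rig import env
print(env.close_job())
```

```text
the job is handed in; nothing more can be done
None
```

I handed the job in at 39 s with the fingers holding the gate about 2 mm from the index mark, the cup upright and released about 5 cm from where it began, the hopper throat empty and balls visible in the tray; I never counted all eight balls, and the hand-in returned no verdict.

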